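Hang the nesting tray covers on the drying hook

TASK

Hang the three aluminium tray covers from the rack on the drying hook, smallest first and largest last, rims towards the post, each slipped over the one before so that they nest plate against plate. Press each one home as you hang it until the sprung rubber stop gives a few millimetres, but gently: never squash the stop hard. Leave all three hanging straight on the bar, nested and still, and do not disturb the bottle, beaker and jar standing near.

Things in the scene. Friction and masses are not known exactly. Their poses are not given: they have to be found in the camera images.
- small: The small aluminium tray cover: upright plate 70 wide (y) x 66 high (z) x 6 mm thick (x), with a rim 10 mm deep and 3 mm thick standing out on its +x side along the left, right and lower edges; open at the top, where a flat handle tab rises. Origin: underside, at the middle of the plate's width and thickness. x points square off the plate to the rim side, z up. About 100 g, +-25 %.
- small_tab (a point): Centre of the small cover's handle tab, which rises in the plate's plane from the middle of its top edge: 20 wide (y), 6 thick (x), 56 mm high (z); this point is 28 mm above the plate's top edge, 94 mm above the underside. Pinch the tab from above by its two side edges (closing along y): so the fingers clear the narrower tabs of covers hung behind. Same axes.
- small_hole (a point): Middle of the upper edge of the small cover's hanging hole, mid-thickness. The hole goes through, 18 wide (y) x 22 mm high; this point is 36 mm below the tab point, 8 mm below the plate's top edge. Same axes.
- medium: The medium aluminium tray cover: upright plate 86 wide (y) x 75 high (z) x 6 mm thick (x), with a rim 10 mm deep and 3 mm thick standing out on its +x side along the left, right and lower edges; open at the top, where a flat handle tab rises. Origin: underside, at the middle of the plate's width and thickness. x points square off the plate to the rim side, z up. About 140 g, +-25 %.
- medium_tab (a point): Centre of the medium cover's handle tab, which rises in the plate's plane from the middle of its top edge: 34 wide (y), 6 thick (x), 56 mm high (z); this point is 28 mm above the plate's top edge, 103 mm above the underside. Pinch the tab from above by its two side edges (closing along y): so the fingers clear the narrower tabs of covers hung behind. Same axes.
- medium_hole (a point): Middle of the upper edge of the medium cover's hanging hole, mid-thickness. The hole goes through, 18 wide (y) x 22 mm high; this point is 36 mm below the tab point, 8 mm below the plate's top edge. Same axes.
- large: The large aluminium tray cover: upright plate 102 wide (y) x 84 high (z) x 6 mm thick (x), with a rim 10 mm deep and 3 mm thick standing out on its +x side along the left, right and lower edges; open at the top, where a flat handle tab rises. Origin: underside, at the middle of the plate's width and thickness. x points square off the plate to the rim side, z up. About 190 g, +-25 %.
- large_tab (a point): Centre of the large cover's handle tab, which rises in the plate's plane from the middle of its top edge: 48 wide (y), 6 thick (x), 56 mm high (z); this point is 28 mm above the plate's top edge, 112 mm above the underside. Pinch the tab from above by its two side edges (closing along y): so the fingers clear the narrower tabs of covers hung behind. Same axes.
- large_hole (a point): Middle of the upper edge of the large cover's hanging hole, mid-thickness. The hole goes through, 18 wide (y) x 22 mm high; this point is 36 mm below the tab point, 8 mm below the plate's top edge. Same axes.
- hook_end (a point): Free end of the hook, middle of the bar's top face, 154 mm above the bench. Level flat steel bar, 14 wide, 8 mm thick; +x runs along it from the free end to the post (face 138 mm away), z up. Its first 6 mm carry a lip rising 6 mm above the top face. Covers go over the lip, rim side to the post, then rest with the hole's upper edge on the top face.
- stand: Post and foot (130 x 120 x 12 mm) of the hook; origin under the post, axes as hook_end. Carries the stop: a sprung black rubber pad 36 x 32 mm round the bar, its face 57 to 97 mm behind hook_end: clamp setting unknown, to be felt. Gives 0.7 mm per N: press 3 to 7 N, never over 10 N. Springs back on release, covers creep with it; hung covers drag on the bar with 0.8 to 1.1 x their weight.
- rack: White plastic rack, 175 x 130 mm, base 8 mm thick, fixed; origin mid underside. Three slots at x = -60, -5 and +50 mm (where the middle of the plate stands) with ridges up to 24 mm above the bench, each holding one upright cover, rim side to the rack's +x. Any cover may be in any slot.
- reagent: Amber glass bottle, 56 mm across, 115 mm high, a bystander; origin at its underside.
- beaker: Glass beaker, 72 mm across, 85 mm high, a bystander; origin at its underside.
- jar: Low clear jar with white cap, 60 mm across, 70 mm high, a bystander; origin at its underside.

How it is judged:
On the way, in this order (a step that is already met when the one before it is completed fails the run):
1. the small cover is on the hook and pressed against the stop with more than 2 N (z of small_hole in the frame of hook_end between -0.003 and 0.003 m and y of small_hole in the frame of hook_end between -0.006 and 0.006 m and x of small_hole in the frame of hook_end between 0.012 and 0.108 m and contact force between small and stand above 2 N), for 0.2 s.
2. the medium cover is on the hook, nested over the small one and pressed home so that the stop feels more than 2 N (z of medium_hole in the frame of hook_end between -0.003 and 0.003 m and y of medium_hole in the frame of hook_end between -0.006 and 0.006 m and x of medium_hole in the frame of hook_end between 0.012 and 0.108 m and x of medium_hole in the frame of small_hole between -0.009 and -0.004 m and contact force between small and stand above 2 N), for 0.2 s.
3. the large cover is on the hook, nested over the medium one and pressed home so that the stop feels more than 2 N (z of large_hole in the frame of hook_end between -0.003 and 0.003 m and y of large_hole in the frame of hook_end between -0.006 and 0.006 m and x of large_hole in the frame of hook_end between 0.012 and 0.108 m and x of large_hole in the frame of medium_hole between -0.009 and -0.004 m and contact force between small and stand above 2 N), for 0.2 s.
At the end, for the whole second after the job is handed in: All three covers hang still on the bar behind its lip, hole edge on its top face (3 mm), within 8 deg of upright and 9 deg of square to the bar, order from the post small, medium, large; plate middles of neighbours 4 to 9 mm apart (6 is plate on plate) (z of small_hole in the frame of hook_end between -0.003 and 0.003 m and y of small_hole in the frame of hook_end between -0.006 and 0.006 m and x of small_hole in the frame of hook_end between 0.012 and 0.108 m and angle between each of small_tab, medium_tab, large_tab's own z axis and vertical below 0.14 rad and angle between the x axis of each of small_tab, medium_tab, large_tab and the x axis of hook_end, either way round below 0.16 rad and linear speed of each of small, medium, large below 0.02 m/s and z of medium_hole in the frame of hook_end between -0.003 and 0.003 m and y of medium_hole in the frame of hook_end between -0.006 and 0.006 m and x of medium_hole in the frame of hook_end between 0.012 and 0.108 m and z of large_hole in the frame of hook_end between -0.003 and 0.003 m and y of large_hole in the frame of hook_end between -0.006 and 0.006 m and x of large_hole in the frame of hook_end between 0.012 and 0.108 m and x of medium_hole in the frame of small_hole between -0.009 and -0.004 m and x of large_hole in the frame of medium_hole between -0.009 and -0.004 m); the robot touches nothing.
It fails at once if the stop is pushed with more than 10 N (contact force between any of small, medium, large and stand above 10 N).
It fails at once if the reagent is moved by more than 15 mm or tipped (distance of reagent from where it was at the start of the episode above 0.015 m or angle between reagent's own z axis and vertical above 0.3 rad).
It fails at once if the beaker is moved by more than 15 mm or tipped (distance of beaker from where it was at the start of the episode above 0.015 m or angle between beaker's own z axis and vertical above 0.3 rad).
It fails at once if the jar is moved by more than 15 mm or tipped (distance of jar from where it was at the start of the episode above 0.015 m or angle between jar's own z axis and vertical above 0.3 rad).
It also fails if it takes over 72 s, if anything falls off the work surface, if the arm or the gripper's body presses on something with over 40 N, if the wrist force passes 120 N, or if a joint passes its speed limit or range.

ROBOT

A 6-joint arm with a two-finger parallel gripper is mounted at the origin on the work surface. World frame = base frame: x ahead of the robot, y to its left, z up, the work surface at z = 0. Lengths are in m, angles in rad, forces in N, time in s.
With the tool pointing down it reaches from about 0.25 to 0.8 m from the base axis. Payload 3.9 kg.
Tool frame: the origin (TCP) lies midway between the tips of the shut fingers; the grasp point (between the pads) lies 19 mm behind it; z points along the fingers, y is the line along which they close (so a half turn about z gives the same grasp; the last joint's range is limited). The gripper opens to 85 mm and grips with 20 to 120 N. Pads are 22 mm wide; open, the fingers measure 114 mm over their backs; the gripper's body (76 mm by 85 mm) begins 54 mm behind the grasp point. The pads swing forward as they close: fully open they stand 13 mm farther back than shut.
Start: joints at [1.349, 0.26, -0.138, 1.173, 0, 1.571], TCP at [0.115, 0.512, 0.231] pointing down, gripper open.
Joint ranges: [-2.78, 2.78], [-0.83, 1.72], [-1.28, 1.37], [-1.9, 2.12], [-1.57, 1.48], [-3.14, 3.14]. Speed limits (rad/s): [2.57, 2.57, 3.14, 3.14, 3.14, 3.14].

INTERFACE

Orientations are given as a unit quaternion [x, y, z, w].
In Python, from workcell import bot gives the robot as it stands.
- The arm moves only by the shell command python3 -m jog 'ROWS'. ROWS is JSON, a list of rows, each an object of numbers: "gripper": the closure, from 0 (fully open) to 1 (shut); "x", "y", "z": the shift along the tool's x, y, z in mm; "rx", "ry", "rz": the turn, a rotation vector about the tool's x, y, z in degrees. A call has 1 to 8 rows; each row shifts and turns the commanded pose from where the row before left it, along the tool's axes as they then stand; what a row does not reach is not made up. A row lasts 1/10 s, in which the tool goes at most 50 mm and 8.59 degrees, less where a joint would pass 70% of its speed; a pose out of reach is approached as far as the arm can. A call with a gripper value outside its range is refused whole. The fingers move at their own pace and stop on an object; the grip force is fixed at half the most. Time passes only in rows, so rows that do not move let the fingers close. It gives the time, the measured TCP pose, the force, the opening and the grip force at its end, in the units of the state.
- bot.get_obs(): the state, without advancing time (a new reading comes with each control period).
- bot.get_image(name): name is "scene" or "side" or "wrist"; returns (picture, depth): 384x512x3 uint8, red, green, blue; 384x512 float32, m along the optical axis (not along the pixel's ray), 0 where there is no reading.
- bot.camera_model(name): a dict with "vfov" (degrees; the focal length in pixels is half the picture's height over the tangent of half this angle, whatever the lens; pixels are square), "cx", "cy" (the principal point, pixels), "world_from_camera" (4x4, takes a point from camera to world coordinates). Camera axes: x right, y down, z forward; pixel columns grow to the right and rows downward; lengths in m; the calibration is good to about 2 mm. A picture is of the moment at which its call begins: read the wrist's pose just before it. camera_model takes no time and is no camera call; for the wrist camera it gives the pose at the moment of the call.
- bot.hand_in(): hands the job in; it is judged then, once.
Trained networks look in the newest picture that a camera, given by its name, has taken for a name from the list of things; names that differ only in an ending like _2 or _b are one class to them, and where a whole thing is asked for, a point or a joint stands for the part that bears it (a point fixed in the world has none). Each returns a list of dicts, best first, with "p" (0 to 1); they miss things now and then, are a little off and sometimes report something else, mostly with a low value. They report only what shows in the picture. A call takes as long as a camera call.
- bot.boxes_of(camera, name): "point" ([x, y, z] in m, in the coordinates of the camera as it stood for that picture, good to about 4 mm: the middle of the surface that is visible of it).
- bot.spot_point(camera, name): "point" ([x, y, z] in m, in the coordinates of the camera as it stood for that picture, good to about 4 mm: a listed point, or the origin of a listed thing).
The state is a dict: "time_s": time; "joint_positions": joint angles; "qvel": joint speeds; "effort": joint torques, N m; "ee_pos": TCP position; "tcp_rot": TCP orientation; "wrist_force": force on the tool from outside, world axes, zero at the start; "torque": the same for the moment, N m; "grip_width": opening from 0.0 (shut) to 1.0 (fully open); "grip_force": force on a finger pad.
Only numpy, scipy, OpenCV 4.12 (cv2) and the standard library are available. Lean on these libraries where they do the work, as an engineer would, in place of code of your own. Each camera call takes 0.05 s, during which the arm holds its last target. There are 200 camera calls.

## Working session

There is one attempt and no reset: what is moved stays moved. The work goes in short steps, Python scripts to look and compute and a shell command to move; the robot and the scene stay as the last step left them, time stands still between calls to the robot, and variables do not carry over. Pictures are saved under pics/ and viewed, at most 10 in all, crops included, and the job is handed in when it is done.

```bash
ls; mkdir -p pics; cat > h.py <<'E'
import numpy as np, cv2
from workcell import bot
def W(cam,p):
    T=np.array(bot.camera_model(cam)["world_from_camera"]); return (T@np.r_[p,1])[:3]
def cloud(cam,d):
    m=bot.camera_model(cam); f=192/np.tan(np.radians(m["vfov"])/2)
    v,u=np.mgrid[:384,:512]; P=np.stack([(u-m["cx"])/f*d,(v-m["cy"])/f*d,d,np.ones_like(d)],-1)
    return (P@np.array(m["world_from_camera"]).T)[...,:3]
E
python3 - <<'E'
from h import *
o=bot.get_obs(); print({k:np.round(v,3).tolist() for k,v in o.items()})
ims=[]
for c in ["scene","side"]:
    im,d=bot.get_image(c); np.savez(f"{c}.npz",im=im,d=d); ims.append(im[:,:,::-1])
    for n in ["small_tab","medium_tab","large_tab","small_hole","medium_hole","large_hole","hook_end","stand","rack","reagent","beaker","jar"]:
        for r in bot.spot_point(c,n)[:2]: print(c,n,round(r["p"],2),np.round(W(c,r["point"]),3))
cv2.imwrite("pics/a.png",ims[0]);cv2.imwrite("pics/b.png",ims[1])
print(bot.get_obs()["time_s"])
E
```

```text
pics
{'time_s': 0.0, 'joint_positions': [1.349, 0.261, -0.139, 1.173, -0.0, 1.571], 'qvel': [0.0, 0.001, 0.002, -0.002, 0.0, 0.001], 'effort': [0.0, -40.568, 25.392, 0.019, -0.0, -0.0], 'ee_pos': [0.115, 0.511, 0.23], 'tcp_rot': [0.111, 0.994, -0.001, -0.0], 'wrist_force': [0.488, -0.123, 0.088], 'torque': [-0.01, -0.005, -0.017], 'grip_force': 0.0, 'grip_width': 0.999}
scene small_tab 0.75 [0.589 0.185 0.11 ]
scene small_tab 0.25 [0.484 0.16  0.085]
scene medium_tab 0.92 [0.537 0.172 0.113]
scene large_tab 0.97 [0.483 0.162 0.121]
scene small_hole 0.66 [0.591 0.185 0.068]
scene medium_hole 0.69 [0.537 0.173 0.076]
scene medium_hole 0.27 [0.488 0.155 0.009]
scene large_hole 0.8 [0.483 0.161 0.083]
scene large_hole 0.74 [ 0.531 -0.187  0.162]
scene hook_end 0.53 [ 0.53  -0.183  0.164]
scene hook_end 0.25 [0.486 0.155 0.01 ]
scene stand 0.63 [ 0.68  -0.152 -0.   ]
scene rack 0.57 [0.544 0.173 0.   ]
scene rack 0.44 [0.592 0.185 0.07 ]
scene reagent 0.73 [ 0.785  0.021 -0.   ]
scene reagent 0.22 [0.485 0.16  0.124]
scene beaker 0.7 [0.717 0.412 0.004]
scene jar 0.91 [ 0.598 -0.378  0.003]
scene jar 0.19 [0.595 0.183 0.011]
side small_tab 0.74 [0.537 0.167 0.078]
side small_tab 0.62 [0.59  0.183 0.099]
side medium_tab 0.56 [0.536 0.165 0.112]
side large_tab 0.76 [0.482 0.156 0.117]
side medium_hole 0.64 [0.535 0.167 0.078]
side hook_end 0.65 [ 0.524 -0.182  0.151]
side stand 0.73 [ 0.672 -0.154 -0.001]
side stand 0.52 [0.539 0.166 0.077]
side rack 0.69 [ 0.536  0.169 -0.001]
side reagent 0.56 [0.781 0.021 0.002]
side beaker 0.58 [ 0.723  0.413 -0.007]
side beaker 0.5 [0.537 0.168 0.078]
side jar 0.71 [ 0.596 -0.385 -0.001]
1.3
```

View pics/a.png

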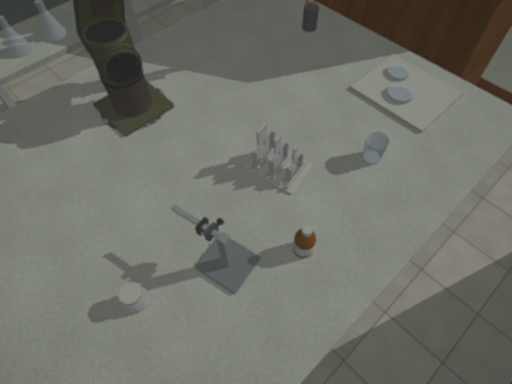

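View pics/b.png

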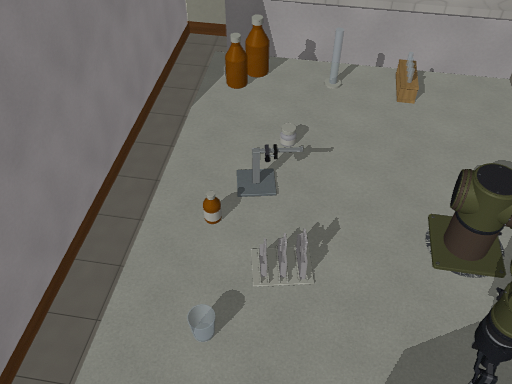

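The scene picture shows the rack at about (275,160), the hook bar from (175,208) to (222,240), the bottle at (305,240), the jar at (130,297) and the beaker at (375,148). The networks agree: large in the near slot, medium in the middle, small in the far one. I'll go above the rack for a close look.

```bash
cat >> h.py <<'E'
from scipy.spatial.transform import Rotation as R
def go(pos,yaw,o=None):
    """shift (tool axes AFTER the turn, mm) and turn rz (deg) to reach world pos with tool -x at yaw, tool down"""
    o=o or bot.get_obs(); q=R.from_quat(o["tcp_rot"])
    c,s=np.cos(yaw),np.sin(yaw); Rt=np.array([[-c,-s,0],[-s,c,0],[0,0,-1.]])
    print("p",np.round(o["ee_pos"],4),"t",round(o["time_s"],2),"turn",np.round(np.degrees((q.inv()*R.from_matrix(Rt)).as_rotvec()),2),"shift",np.round(1000*Rt.T@(np.array(pos)-o["ee_pos"]),1))
E
python3 - <<'E'
from h import *
go([.49,.16,.30],.21)
T=np.array(bot.camera_model("wrist")["world_from_camera"]);o=bot.get_obs()
q=R.from_quat(o["tcp_rot"]).as_matrix(); print(np.round(q.T@T[:3,:3],3),np.round(q.T@(T[:3,3]-o["ee_pos"]),3),bot.camera_model("wrist")["vfov"])
for c in["scene","side"]:
    z=np.load(c+".npz"); P=cloud(c,z["d"]).reshape(-1,3)
    k=(P[:,2]>.142)&(P[:,2]<.175)&(P[:,0]>.5)&(P[:,0]<.72)&(P[:,1]<-.1)&(P[:,1]>-.25);Q=P[k];print(c,k.sum())
    m=Q.mean(0);u=np.linalg.svd(Q[:,:2]-m[:2])[2][0];print(m,np.degrees(np.arctan2(u[1],u[0])))
E
```

```text
p [0.1155 0.5121 0.2313] t 1.3 turn [ -0.    -0.   -24.74] shift [-292.9 -422.4  -68.7]
[[ 0.001 -0.961 -0.277]
 [ 1.     0.001  0.001]
 [-0.    -0.277  0.961]] [ 0.07   0.    -0.142] 58.05294152686152
scene 682
[ 0.62191608 -0.16075792  0.154805  ] 13.691171356388471
side 338
[ 0.61226473 -0.15795505  0.15280075] -164.8158395724015
```

```bash
python3 -m jog '[{"rz":-8.2,"z":-23},{"rz":-8.2,"z":-23},{"rz":-8.3,"z":-23},{"x":-24,"y":-35},{"x":-24,"y":-35},{"x":-24,"y":-35},{"x":-24,"y":-35},{"x":-24,"y":-35}]'; python3 -m jog '[{"x":-24,"y":-35},{"x":-24,"y":-35},{"x":-24,"y":-35},{"x":-24,"y":-35},{"x":-24,"y":-35},{"x":-24,"y":-35},{"x":-24,"y":-35},{}]'
cat > look.py <<'E'
from h import *
import sys
def look(tag,names):
    im,d=bot.get_image("wrist"); T=np.array(bot.camera_model("wrist")["world_from_camera"])
    np.savez(tag+".npz",im=im,d=d,P=cloud("wrist",d)); cv2.imwrite(f"pics/{tag}.png",im[:,:,::-1])
    for n in names:
        for r in bot.spot_point("wrist",n)[:2]: print(n,round(r["p"],2),np.round((T@np.r_[r["point"],1])[:3],4))
if __name__=="__main__":
    look(sys.argv[1],sys.argv[2:])
    go([.49,.16,.30],.21)
E
python3 look.py w1 small_tab medium_tab large_tab small_hole medium_hole large_hole
```

```text
p [0.1155 0.5121 0.2313] t 1.65 turn [ -0.    -0.   -24.74] shift [-292.9 -422.5  -68.7]invalid input
invalid input
```

View pics/w1.png

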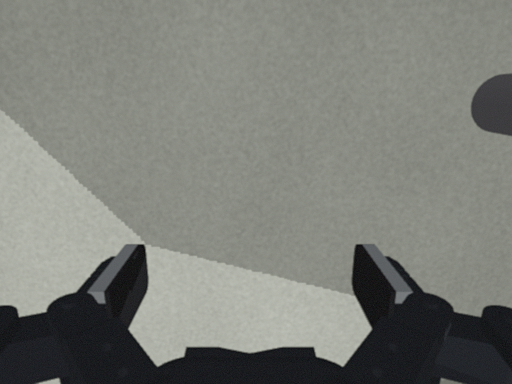

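The jog calls were refused, so the arm hasn't moved: the picture shows only the fingers over empty bench. The rows probably need all their keys.

```bash
python3 -m jog '[{"gripper":0,"x":0,"y":0,"z":-23,"rx":0,"ry":0,"rz":-8.2}]'
```

```text
time_s: 1.75
ee_pos: [0.115, 0.5101, 0.2518]
tcp_rot: [0.038, 0.999, -0.003, -0.001]
wrist_force: [0.9, 0.9, 0.0]
grip_width: 1.006
grip_force: 0.0
```

```bash
python3 -m jog --help | head -20
```

```text
invalid input: not JSON, or not a number
```

```bash
python3 -m jog '[{"gripper":0,"z":-23,"rz":-8.2},{"gripper":0,"z":-23,"rz":-8.3}]' || true; python3 - <<'E'
from h import *
go([.49,.16,.30],.21)
E
```

```text
p [0.115  0.5101 0.2518] t 1.75 turn [ -0.35  -0.1  -16.34] shift [-293.8 -420.5  -48.2]invalid input
```

All keys are required.

```bash
python3 -m jog '[{"gripper":0,"x":0,"y":0,"z":-23,"rx":0,"ry":0,"rz":-8.2},{"gripper":0,"x":0,"y":0,"z":-25,"rx":0,"ry":0,"rz":-8.3},{"gripper":0,"x":-24.5,"y":-35,"z":0,"rx":0,"ry":0,"rz":0},{"gripper":0,"x":-24.5,"y":-35,"z":0,"rx":0,"ry":0,"rz":0},{"gripper":0,"x":-24.5,"y":-35,"z":0,"rx":0,"ry":0,"rz":0},{"gripper":0,"x":-24.5,"y":-35,"z":0,"rx":0,"ry":0,"rz":0},{"gripper":0,"x":-24.5,"y":-35,"z":0,"rx":0,"ry":0,"rz":0},{"gripper":0,"x":-24.5,"y":-35,"z":0,"rx":0,"ry":0,"rz":0}]'; python3 -m jog '[{"gripper":0,"x":-24.5,"y":-35,"z":0,"rx":0,"ry":0,"rz":0},{"gripper":0,"x":-24.5,"y":-35,"z":0,"rx":0,"ry":0,"rz":0},{"gripper":0,"x":-24.5,"y":-35,"z":0,"rx":0,"ry":0,"rz":0},{"gripper":0,"x":-24.5,"y":-35,"z":0,"rx":0,"ry":0,"rz":0},{"gripper":0,"x":-24.5,"y":-35,"z":0,"rx":0,"ry":0,"rz":0},{"gripper":0,"x":-24.5,"y":-35,"z":0,"rx":0,"ry":0,"rz":0},{"gripper":0,"x":0,"y":0,"z":0,"rx":0,"ry":0,"rz":0}]'
python3 look.py w2 small_tab medium_tab large_tab small_hole medium_hole large_hole
```

```text
time_s: 2.55
ee_pos: [0.3039, 0.336, 0.3025]
tcp_rot: [-0.105, 0.995, 0.0, 0.0]
wrist_force: [0.5, 0.7, 0.5]
grip_width: 0.994
grip_force: 0.0
time_s: 3.25
ee_pos: [0.4937, 0.1592, 0.3018]
tcp_rot: [-0.102, 0.995, -0.001, 0.001]
wrist_force: [-1.2, 0.8, -1.0]
grip_width: 1.0
grip_force: 0.0
small_tab 0.64 [0.5879 0.182  0.1006]
small_tab 0.42 [ 0.5388  0.1716 -0.0021]
medium_tab 0.74 [0.5353 0.1721 0.1047]
large_tab 0.7 [0.4834 0.1517 0.1197]
small_hole 0.95 [0.5878 0.1822 0.0639]
small_hole 0.59 [0.4838 0.1567 0.1201]
medium_hole 0.68 [0.531  0.1705 0.0738]
large_hole 0.7 [0.4788 0.1577 0.0822]
p [0.4895 0.1633 0.3025] t 3.6 turn [0.01 0.   0.07] shift [ 0.2 -3.3  2.5]
```

View pics/w2.png

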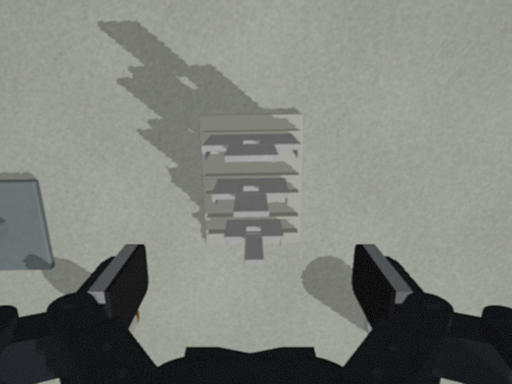

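The view is from the robot side. Rack slots run down the picture: the large cover with its wide tab at (250,148), medium at (250,195), small with its narrow tab at (253,240). All face as expected. Now fit them in the depth cloud.

```bash
cat > fit.py <<'E'
from h import *
def fit(P,yaw,cx,half=.02,zlo=.03,ztop=None,top=None):
    pass
P=np.load("w2.npz")["P"].reshape(-1,3)
c,s=np.cos(.21),np.sin(.21)
A=np.c_[P[:,:2]@np.array([[c,-s],[s,c]]),P[:,2]]
for n,h,w,tw,x0 in[("small",.066,.07,.02,(.588,.182)),("medium",.075,.086,.034,(.534,.171)),("large",.084,.102,.048,(.482,.156))]:
    a0=np.array([c*x0[0]+s*x0[1],-s*x0[0]+c*x0[1]])
    k=(abs(A[:,0]-a0[0])<.02)&(abs(A[:,1]-a0[1])<.07)&(A[:,2]>.03)
    B=A[k]; zt=.008+h
    tab=B[B[:,2]>zt+.006]; pl=B[(B[:,2]>.04)&(B[:,2]<zt-.004)]
    print(n,len(tab),len(pl),"tab y",np.percentile(tab[:,1],[1,99]).round(4),"x med",np.median(tab[:,0]).round(4),"zmax",np.percentile(tab[:,2],99).round(4))
    f=lambda q:np.polyfit(q[:,1],q[:,0],1) 
    pz=pl[abs(pl[:,0]-np.median(tab[:,0]))<.006]
    fa=pz if len(pz)>50 else tab
    L=np.linalg.lstsq(np.c_[fa[:,1:],np.ones(len(fa))],fa[:,0],rcond=None)[0]
    print("  plate y",np.percentile(pz[:,1],[1,99]).round(4) if len(pz) else "","yaw off deg",np.degrees(-L[0]).round(2),"tilt",np.degrees(L[1]).round(2), "x at tab", (L@[tab[:,1].mean(),zt+.028,1]).round(4))
    ym=np.percentile(tab[:,1],[1,99]).mean(); xf=np.median(tab[:,0])+.003
    print("  world tab",np.round([c*xf-s*ym,s*xf+c*ym],4))
E
python3 fit.py
```

```text
small 471 563 tab y [0.0485 0.0677] x med 0.6107 zmax 0.1305
  plate y [0.0241 0.0925] yaw off deg 0.82 tilt -2.73 x at tab 0.6087
  world tab [0.5881 0.1848]
medium 733 743 tab y [0.0384 0.0714] x med 0.5558 zmax 0.1397
  plate y [0.013  0.0973] yaw off deg 0.77 tilt -1.08 x at tab 0.555
  world tab [0.535  0.1702]
large 35935 688 tab y [-0.0089  0.1204] x med 0.5035 zmax 0.3918
  plate y [0.0056 0.106 ] yaw off deg 0.58 tilt 0.85 x at tab 0.5017
  world tab [0.4838 0.1601]
```

```bash
python3 - <<'E'
from h import *
go([.588,.185,.080],.223)
E
```

```text
p [0.4895 0.1633 0.3025] t 3.6 turn [ 0.01  0.   -0.68] shift [-100.8   -0.6  222.5]
```

```bash
python3 -m jog '[{"gripper":0,"x":-34,"y":-0.3,"z":25,"rx":0,"ry":0,"rz":-0.7},{"gripper":0,"x":-34,"y":-0.3,"z":30,"rx":0,"ry":0,"rz":0},{"gripper":0,"x":-33,"y":0,"z":35,"rx":0,"ry":0,"rz":0},{"gripper":0,"x":0,"y":0,"z":40,"rx":0,"ry":0,"rz":0},{"gripper":0,"x":0,"y":0,"z":30,"rx":0,"ry":0,"rz":0},{"gripper":0,"x":0,"y":0,"z":20,"rx":0,"ry":0,"rz":0},{"gripper":0,"x":0,"y":0,"z":0,"rx":0,"ry":0,"rz":0},{"gripper":0,"x":0,"y":0,"z":0,"rx":0,"ry":0,"rz":0}]'
python3 look.py w3 small_tab small_hole; python3 - <<'E'
from h import *
go([.588,.185,.080],.223)
P=np.load("w3.npz")["P"].reshape(-1,3);o=bot.get_obs()
q=R.from_quat(o["tcp_rot"]).as_matrix();A=(P-o["ee_pos"])@q
k=(abs(A[:,0])<.03)&(abs(A[:,1])<.025)&(P[:,2]>.083)&(P[:,2]<.14);B=A[k]
print(k.sum(),np.percentile(B,[1,50,99],axis=0).round(4))
E
```

```text
time_s: 4.4
ee_pos: [0.5887, 0.1843, 0.1228]
tcp_rot: [-0.111, 0.994, -0.0, -0.0]
wrist_force: [0.0, 0.6, 0.7]
grip_width: 0.999
grip_force: 0.0
small_tab 0.78 [0.5921 0.1798 0.1073]
small_hole 0.68 [0.5895 0.1808 0.0658]
small_hole 0.66 [0.5886 0.1804 0.102 ]
p [0.5903 0.1843 0.1244] t 4.55 turn [0.02 0.21 0.69] shift [ 103.1   -2.9 -175.6]
p [0.5903 0.1843 0.1244] t 4.55 turn [ 0.02  0.21 -0.05] shift [ 2.1  1.2 44.4]
2088 [[-0.0029 -0.0112 -0.0071]
 [ 0.0024 -0.0016  0.0057]
 [ 0.003   0.0082  0.0402]]
```

```bash
python3 -m jog '[{"gripper":0,"x":0,"y":-1.4,"z":25,"rx":0,"ry":0,"rz":0},{"gripper":0,"x":0,"y":0,"z":18,"rx":0,"ry":0,"rz":0},{"gripper":0,"x":0,"y":0,"z":0,"rx":0,"ry":0,"rz":0},{"gripper":1,"x":0,"y":0,"z":0,"rx":0,"ry":0,"rz":0},{"gripper":1,"x":0,"y":0,"z":0,"rx":0,"ry":0,"rz":0},{"gripper":1,"x":0,"y":0,"z":0,"rx":0,"ry":0,"rz":0},{"gripper":1,"x":0,"y":0,"z":0,"rx":0,"ry":0,"rz":0},{"gripper":1,"x":0,"y":0,"z":0,"rx":0,"ry":0,"rz":0}]'
```

```text
time_s: 5.35
ee_pos: [0.59, 0.1824, 0.0802]
tcp_rot: [-0.111, 0.994, 0.0, 0.001]
wrist_force: [-0.0, 0.6, -1.1]
grip_width: 0.222
grip_force: 58.5
```

```bash
python3 - <<'E'
from h import *
go([.505,-.093,.240],.24)
E
```

```text
p [0.59   0.1824 0.0802] t 5.35 turn [ 0.    0.1  -1.06] shift [ 148.1 -247.3 -159.8]
```

```bash
python3 -m jog '[{"gripper":1,"x":0,"y":0,"z":-10,"rx":0,"ry":0,"rz":0},{"gripper":1,"x":0,"y":0,"z":-40,"rx":0,"ry":0,"rz":0},{"gripper":1,"x":0,"y":0,"z":-40,"rx":0,"ry":0,"rz":0},{"gripper":1,"x":0,"y":0,"z":-40,"rx":0,"ry":0,"rz":-1},{"gripper":1,"x":10,"y":-30,"z":-30,"rx":0,"ry":0,"rz":0},{"gripper":1,"x":20,"y":-40,"z":0,"rx":0,"ry":0,"rz":0},{"gripper":1,"x":25,"y":-40,"z":0,"rx":0,"ry":0,"rz":0},{"gripper":1,"x":25,"y":-40,"z":0,"rx":0,"ry":0,"rz":0}]'
python3 -m jog '[{"gripper":1,"x":25,"y":-40,"z":0,"rx":0,"ry":0,"rz":0},{"gripper":1,"x":25,"y":-35,"z":0,"rx":0,"ry":0,"rz":0},{"gripper":1,"x":15,"y":-20,"z":0,"rx":0,"ry":0,"rz":0},{"gripper":1,"x":0,"y":0,"z":0,"rx":0,"ry":0,"rz":0},{"gripper":1,"x":0,"y":0,"z":0,"rx":0,"ry":0,"rz":0}]'
python3 look.py w4 hook_end small_hole small_tab
```

```text
time_s: 6.15
ee_pos: [0.5467, 0.0162, 0.2402]
tcp_rot: [-0.12, 0.993, -0.0, 0.001]
wrist_force: [0.0, -0.8, -1.6]
grip_width: 0.214
grip_force: 59.1
time_s: 6.65
ee_pos: [0.5064, -0.0904, 0.2399]
tcp_rot: [-0.118, 0.993, 0.0, 0.0]
wrist_force: [-0.3, 0.5, -0.5]
grip_width: 0.223
grip_force: 59.1
hook_end 0.84 [ 0.5271 -0.1839  0.1537]
small_hole 0.6 [ 0.5065 -0.0901  0.2269]
small_hole 0.47 [ 5.440e-01  1.713e-01 -2.000e-04]
small_tab 0.72 [ 0.5078 -0.0912  0.2635]
small_tab 0.65 [ 0.6724 -0.1483 -0.0014]
p [ 0.507  -0.0892  0.2394] t 6.85 turn [0.01 0.01 1.75] shift [-35.4 247.2 -60.6]
```

View pics/w4.png

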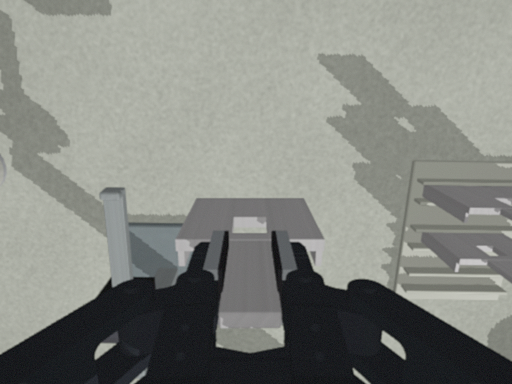

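The bar shows at the left from (113,190) to (120,280), and the small cover is held squarely in the middle with its hole at (250,222). Fit the bar and the held cover's hole.

```bash
cat > bar.py <<'E'
from h import *
import sys
z=np.load(sys.argv[1]+".npz");P=z["P"];o=bot.get_obs();q=R.from_quat(o["tcp_rot"]).as_matrix()
c,s=np.cos(.24),np.sin(.24);H=(P-[.527,-.184,0])@np.array([[c,-s,0],[s,c,0],[0,0,1]])
k=(H[...,2]>.147)&(H[...,2]<.166)&(abs(H[...,1])<.02)&(H[...,0]>-.015)&(H[...,0]<.09);Q=H[k]
print(len(Q))
lip=Q[Q[:,2]>.157];print("lip",len(lip),np.percentile(lip,[2,50,98],axis=0).round(4).tolist())
b=[]
for x in np.arange(.008,.06,.006):
    g=Q[(abs(Q[:,0]-x)<.003)&(Q[:,2]>.151)]
    if len(g)>8:
        l,r=np.percentile(g[:,1],[3,97]); b.append((x,(l+r)/2)); print(x.round(3),len(g),l.round(4),r.round(4),np.median(g[:,2]).round(4))
b=np.array(b);m=np.polyfit(b[:,0],b[:,1],1);print("yaw",.24+m[0],"y0",m[1])
A=(P-o["ee_pos"])@q   # held cover, tool frame
k=(abs(A[...,0])<.02)&(abs(A[...,1])<.06)&(A[...,2]>-.04)&(A[...,2]<.12);
B=A[k];pl=B[(B[:,2]>.008)&(B[:,2]<.06)&(abs(B[:,0])<.007)]
L=np.linalg.lstsq(np.c_[pl[:,1:],np.ones(len(pl))],pl[:,0],rcond=None)[0]
print("plate n",len(pl),"y",np.percentile(pl[:,1],[1,99]).round(4),"z",np.percentile(pl[:,2],[1,99]).round(4),"yaw,tilt deg",np.degrees(L[:2]).round(2),"x0",L[2].round(4))
mid=pl[abs(pl[:,1])<.006];print("col z hist",np.histogram(mid[:,2],np.arange(.006,.062,.003)))
E
python3 bar.py w4
```

```text
2164
lip 169 [[-0.0004, -0.0048, 0.1572], [0.002, 0.0016, 0.1591], [0.0051, 0.0079, 0.1605]]
0.008 128 -0.005 0.0081 0.1534
0.014 164 -0.005 0.0079 0.1533
0.02 162 -0.0052 0.0079 0.1533
0.026 160 -0.0053 0.0077 0.1533
0.032 160 -0.0058 0.0077 0.1533
0.038 156 -0.0057 0.0074 0.1534
0.044 150 -0.0057 0.0075 0.1534
0.05 146 -0.0057 0.0071 0.1533
0.056 143 -0.0061 0.0071 0.1532
yaw 0.21785873280522494 y0 0.0017468714823941215
plate n 4069 y [-0.0346  0.0343] z [0.0086 0.0591] yaw,tilt deg [-0.05 -0.36] x0 0.0021
col z hist (array([ 21,  63,  48,   0,   0,   0,   0,   0,   0,  54, 185,  43,  36,
        38,  31,  32,  33,  33]), array([0.006, 0.009, 0.012, 0.015, 0.018, 0.021, 0.024, 0.027, 0.03 ,
       0.033, 0.036, 0.039, 0.042, 0.045, 0.048, 0.051, 0.054, 0.057,
       0.06 ]))
```

```bash
cat >> h.py <<'E'
HE=np.array([.5266,-.1825]);HY=.218
def hook(x,y,z,**k):
    c,s=np.cos(HY),np.sin(HY); go([HE[0]+c*x-s*y,HE[1]+s*x+c*y,z],HY,**k)
def inhook():
    o=bot.get_obs();c,s=np.cos(HY),np.sin(HY);d=np.array(o["ee_pos"])
    q=R.from_quat(o["tcp_rot"]);e=d[:2]-HE;f=np.array(o["wrist_force"])
    print("hook xyz mm",np.round([1000*(c*e[0]+s*e[1]),1000*(-s*e[0]+c*e[1]),1000*d[2]],1),"F hook",np.round([c*f[0]+s*f[1],-s*f[0]+c*f[1],f[2]],2),"t",round(o["time_s"],2),"grip",round(o["grip_width"],3))
E
python3 -c "
from h import *
hook(-.035,0,.178);inhook()"
```

```text
p [ 0.507  -0.0892  0.2394] t 6.85 turn [0.01 0.01 1.3 ] shift [ 36.  -95.4  61.4]
hook xyz mm [  1.   95.4 239.4] F hook [ 0.24  1.07 -0.58] t 6.85 grip 0.22
```

```bash
python3 -m jog '[{"gripper":1,"x":0,"y":0,"z":0,"rx":0,"ry":0,"rz":1.3},{"gripper":1,"x":20,"y":-30,"z":0,"rx":0,"ry":0,"rz":0},{"gripper":1,"x":16,"y":-35,"z":0,"rx":0,"ry":0,"rz":0},{"gripper":1,"x":0,"y":-30.4,"z":0,"rx":0,"ry":0,"rz":0},{"gripper":1,"x":0,"y":0,"z":30,"rx":0,"ry":0,"rz":0},{"gripper":1,"x":0,"y":0,"z":31.4,"rx":0,"ry":0,"rz":0},{"gripper":1,"x":0,"y":0,"z":0,"rx":0,"ry":0,"rz":0},{"gripper":1,"x":0,"y":0,"z":0,"rx":0,"ry":0,"rz":0}]'
python3 -c "
from h import *
from look import look
look('w5',[]);hook(-.035,0,.178);inhook()"
```

```text
time_s: 7.65
ee_pos: [0.4916, -0.1905, 0.1779]
tcp_rot: [-0.108, 0.994, 0.0, -0.001]
wrist_force: [-0.6, -0.3, -0.4]
grip_width: 0.22
grip_force: 59.2
p [ 0.4926 -0.1908  0.179 ] t 7.7 turn [-0.03  0.05 -0.07] shift [-0.   0.8  1. ]
hook xyz mm [-35.   -0.8 179. ] F hook [-0.02 -0.16 -0.59] t 7.7 grip 0.226
```

View pics/w5.png

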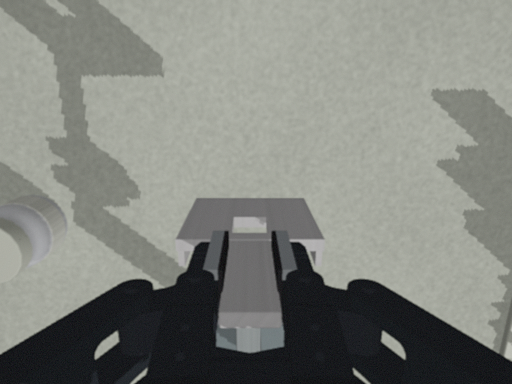

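```bash
python3 -m jog '[{"gripper":1,"x":-10,"y":0.5,"z":0,"rx":0,"ry":0,"rz":0},{"gripper":1,"x":-12,"y":0,"z":0,"rx":0,"ry":0,"rz":0},{"gripper":1,"x":-10,"y":0,"z":0,"rx":0,"ry":0,"rz":0},{"gripper":1,"x":-10,"y":0,"z":0,"rx":0,"ry":0,"rz":0},{"gripper":1,"x":0,"y":0,"z":0,"rx":0,"ry":0,"rz":0}]'
python3 -c "
from h import *
inhook()"
python3 -m jog '[{"gripper":1,"x":-8,"y":0,"z":0,"rx":0,"ry":0,"rz":0},{"gripper":1,"x":0,"y":0,"z":4,"rx":0,"ry":0,"rz":0},{"gripper":1,"x":0,"y":0,"z":4,"rx":0,"ry":0,"rz":0},{"gripper":1,"x":0,"y":0,"z":0,"rx":0,"ry":0,"rz":0},{"gripper":1,"x":0,"y":0,"z":0,"rx":0,"ry":0,"rz":0}]'
python3 -c "
from h import *
inhook()"
```

```text
time_s: 8.2
ee_pos: [0.5348, -0.1812, 0.178]
tcp_rot: [-0.109, 0.994, -0.0, 0.001]
wrist_force: [0.5, -0.0, -0.1]
grip_width: 0.22
grip_force: 59.2
hook xyz mm [  8.3  -0.5 178. ] F hook [ 0.52 -0.13 -0.09] t 8.2 grip 0.22
time_s: 8.7
ee_pos: [0.5399, -0.1798, 0.1696]
tcp_rot: [-0.108, 0.994, 0.0, -0.0]
wrist_force: [0.6, -0.3, -1.5]
grip_width: 0.219
grip_force: 59.2
hook xyz mm [ 13.6  -0.3 169.6] F hook [ 0.54 -0.42 -1.45] t 8.7 grip 0.219
```

```bash
python3 - <<'E'
from h import *
c,s=np.cos(HY),np.sin(HY)
for n in["scene","side"]:
    z=np.load(n+".npz");P=cloud(n,z["d"]);H=(P-[*HE,0])@np.array([[c,-s,0],[s,c,0],[0,0,1]])
    k=(z["im"].max(2)<70)&(H[...,2]>.12)&(H[...,2]<.185)&(H[...,0]>.02)&(H[...,0]<.135)&(abs(H[...,1])<.03)
    Q=H[k];print(n,len(Q),np.histogram(Q[:,0],np.arange(.04,.136,.005)),np.percentile(Q,[2,98],axis=0).round(3).tolist())
E
python3 -m jog '[{"gripper":1,"x":-10,"y":0,"z":1,"rx":0,"ry":0,"rz":0},{"gripper":1,"x":-10,"y":0,"z":0,"rx":0,"ry":0,"rz":0},{"gripper":1,"x":-8,"y":0,"z":0,"rx":0,"ry":0,"rz":0},{"gripper":1,"x":0,"y":0,"z":0,"rx":0,"ry":0,"rz":0}]'
python3 -c "
from h import *
inhook()"
```

```text
scene 193 (array([ 0,  0,  0,  0,  0,  0,  0,  0,  0, 26, 52, 10,  0,  0, 17, 45, 43,
        0,  0]), array([0.04 , 0.045, 0.05 , 0.055, 0.06 , 0.065, 0.07 , 0.075, 0.08 ,
       0.085, 0.09 , 0.095, 0.1  , 0.105, 0.11 , 0.115, 0.12 , 0.125,
       0.13 , 0.135])) [[0.086, -0.018, 0.137], [0.123, 0.027, 0.163]]
side 103 (array([ 0,  0,  0,  0,  0,  0,  0,  0, 21, 22,  8,  0,  0, 17, 16, 19,  0,
        0,  0]), array([0.04 , 0.045, 0.05 , 0.055, 0.06 , 0.065, 0.07 , 0.075, 0.08 ,
       0.085, 0.09 , 0.095, 0.1  , 0.105, 0.11 , 0.115, 0.12 , 0.125,
       0.13 , 0.135])) [[0.081, -0.02, 0.131], [0.119, 0.026, 0.163]]
time_s: 9.1
ee_pos: [0.5697, -0.1736, 0.1689]
tcp_rot: [-0.108, 0.994, -0.0, 0.001]
wrist_force: [0.2, -0.7, -1.5]
grip_width: 0.223
grip_force: 59.2
hook xyz mm [ 44.   -0.6 168.9] F hook [ 0.04 -0.68 -1.53] t 9.1 grip 0.223
```

```bash
python3 -m jog '[{"gripper":1,"x":-9,"y":0.3,"z":0.5,"rx":0,"ry":0,"rz":0},{"gripper":1,"x":-9,"y":0,"z":0,"rx":0,"ry":0,"rz":0},{"gripper":1,"x":-6,"y":0,"z":0,"rx":0,"ry":0,"rz":0},{"gripper":1,"x":0,"y":0,"z":0,"rx":0,"ry":0,"rz":0},{"gripper":1,"x":0,"y":0,"z":0,"rx":0,"ry":0,"rz":0}]'
python3 -c "
from h import *
inhook()"
python3 -m jog '[{"gripper":1,"x":-1.5,"y":0,"z":0,"rx":0,"ry":0,"rz":0},{"gripper":1,"x":-1.5,"y":0,"z":0,"rx":0,"ry":0,"rz":0},{"gripper":1,"x":0,"y":0,"z":0,"rx":0,"ry":0,"rz":0}]'
python3 -c "
from h import *
inhook()"
```

```text
time_s: 9.6
ee_pos: [0.5913, -0.1683, 0.1683]
tcp_rot: [-0.108, 0.994, 0.0, -0.0]
wrist_force: [-0.8, 0.2, -1.0]
grip_width: 0.224
grip_force: 59.2
hook xyz mm [ 6.620e+01 -1.000e-01  1.683e+02] F hook [-0.71  0.32 -1.04] t 9.6 grip 0.224
time_s: 9.9
ee_pos: [0.5942, -0.1678, 0.1685]
tcp_rot: [-0.108, 0.994, -0.0, 0.0]
wrist_force: [0.2, -0.6, -1.3]
grip_width: 0.22
grip_force: 59.2
hook xyz mm [ 69.2  -0.2 168.5] F hook [ 0.01 -0.65 -1.28] t 9.9 grip 0.22
```

```bash
cat > g.py <<'E'
from h import *
import sys
inhook(); o=bot.get_obs(); f=o["wrist_force"]
sys.exit(np.cos(HY)*f[0]+np.sin(HY)*f[1] < -1.7)
E
python3 -m jog '[{"gripper":1,"x":-1.5,"y":0,"z":0,"rx":0,"ry":0,"rz":0},{"gripper":1,"x":-1.5,"y":0,"z":0,"rx":0,"ry":0,"rz":0},{"gripper":1,"x":0,"y":0,"z":0,"rx":0,"ry":0,"rz":0}]' >l; python3 g.py && python3 -m jog '[{"gripper":1,"x":-1.5,"y":0,"z":0,"rx":0,"ry":0,"rz":0},{"gripper":1,"x":-1.5,"y":0,"z":0,"rx":0,"ry":0,"rz":0},{"gripper":1,"x":0,"y":0,"z":0,"rx":0,"ry":0,"rz":0}]' >l && python3 g.py && python3 -m jog '[{"gripper":1,"x":-1,"y":0,"z":0,"rx":0,"ry":0,"rz":0},{"gripper":1,"x":-1,"y":0,"z":0,"rx":0,"ry":0,"rz":0},{"gripper":1,"x":0,"y":0,"z":0,"rx":0,"ry":0,"rz":0}]' >l && python3 g.py && python3 -m jog '[{"gripper":1,"x":-1,"y":0,"z":0,"rx":0,"ry":0,"rz":0},{"gripper":1,"x":-1,"y":0,"z":0,"rx":0,"ry":0,"rz":0},{"gripper":1,"x":0,"y":0,"z":0,"rx":0,"ry":0,"rz":0}]' >l && python3 g.py && python3 -m jog '[{"gripper":1,"x":-1,"y":0,"z":0,"rx":0,"ry":0,"rz":0},{"gripper":1,"x":-1,"y":0,"z":0,"rx":0,"ry":0,"rz":0},{"gripper":1,"x":0,"y":0,"z":0,"rx":0,"ry":0,"rz":0}]' >l && python3 g.py
```

```text
hook xyz mm [ 72.4  -0.3 168.4] F hook [-0.36  0.21 -1.34] t 10.2 grip 0.219False
```

```bash
sed -i 's/sys.exit(\(.*\))$/sys.exit(int(\1))/' g.py
python3 -m jog '[{"gripper":1,"x":-1.5,"y":0,"z":0,"rx":0,"ry":0,"rz":0},{"gripper":1,"x":-1.5,"y":0,"z":0,"rx":0,"ry":0,"rz":0},{"gripper":1,"x":0,"y":0,"z":0,"rx":0,"ry":0,"rz":0}]' >l && python3 g.py && python3 -m jog '[{"gripper":1,"x":-1,"y":0,"z":0,"rx":0,"ry":0,"rz":0},{"gripper":1,"x":-1,"y":0,"z":0,"rx":0,"ry":0,"rz":0},{"gripper":1,"x":0,"y":0,"z":0,"rx":0,"ry":0,"rz":0}]' >l && python3 g.py && python3 -m jog '[{"gripper":1,"x":-1,"y":0,"z":0,"rx":0,"ry":0,"rz":0},{"gripper":1,"x":-1,"y":0,"z":0,"rx":0,"ry":0,"rz":0},{"gripper":1,"x":0,"y":0,"z":0,"rx":0,"ry":0,"rz":0}]' >l && python3 g.py && python3 -m jog '[{"gripper":1,"x":-1,"y":0,"z":0,"rx":0,"ry":0,"rz":0},{"gripper":1,"x":-1,"y":0,"z":0,"rx":0,"ry":0,"rz":0},{"gripper":1,"x":0,"y":0,"z":0,"rx":0,"ry":0,"rz":0}]' >l && python3 g.py
```

```text
hook xyz mm [ 75.4  -0.2 168.4] F hook [ 0.85  0.67 -0.41] t 10.5 grip 0.219
hook xyz mm [ 77.3  -0.2 168.4] F hook [-1.08 -0.59 -0.37] t 10.8 grip 0.223
hook xyz mm [ 78.7  -0.2 168.3] F hook [-1.78  0.48  0.18] t 11.1 grip 0.224
```

```bash
python3 -m jog '[{"gripper":1,"x":-1,"y":0,"z":0,"rx":0,"ry":0,"rz":0},{"gripper":1,"x":0,"y":0,"z":0,"rx":0,"ry":0,"rz":0}]' >l; python3 g.py;python3 -m jog '[{"gripper":1,"x":0,"y":0,"z":0,"rx":0,"ry":0,"rz":0},{"gripper":1,"x":0,"y":0,"z":0,"rx":0,"ry":0,"rz":0}]' >l; python3 g.py
```

```text
hook xyz mm [ 79.6  -0.2 168.3] F hook [-2.46 -0.02 -0.16] t 11.3 grip 0.222
hook xyz mm [ 79.8  -0.2 168.3] F hook [-3.8   0.15 -1.31] t 11.5 grip 0.222
```

```bash
python3 -m jog '[{"gripper":1,"x":-1.3,"y":0,"z":0,"rx":0,"ry":0,"rz":0},{"gripper":1,"x":0,"y":0,"z":0,"rx":0,"ry":0,"rz":0}]' >l; python3 g.py;python3 -m jog '[{"gripper":1,"x":0,"y":0,"z":0,"rx":0,"ry":0,"rz":0},{"gripper":1,"x":0,"y":0,"z":0,"rx":0,"ry":0,"rz":0},{"gripper":1,"x":0,"y":0,"z":0,"rx":0,"ry":0,"rz":0}]' >l; python3 g.py; python3 bar.py w4 >/dev/null; python3 -c "
from h import *;
T=bot.get_image('wrist')
r=bot.spot_point('wrist','small_hole')
print([ (a['p'],W('wrist',a['point'])) for a in r[:2]])"
```

```text
hook xyz mm [ 80.9  -0.2 168.3] F hook [-4.44  0.42  1.13] t 11.7 grip 0.222
hook xyz mm [ 81.1  -0.2 168.3] F hook [-4.31 -0.51  0.69] t 12.0 grip 0.221
[(0.64, array([ 0.60514249, -0.16976526,  0.15146869]))]
```

```bash
python3 -m jog '[{"gripper":0.5,"x":0,"y":0,"z":0,"rx":0,"ry":0,"rz":0},{"gripper":0.3,"x":0,"y":0,"z":0,"rx":0,"ry":0,"rz":0},{"gripper":0,"x":0,"y":0,"z":0,"rx":0,"ry":0,"rz":0},{"gripper":0,"x":0,"y":0,"z":-15,"rx":0,"ry":0,"rz":0},{"gripper":0,"x":0,"y":0,"z":-35,"rx":0,"ry":0,"rz":0},{"gripper":0,"x":0,"y":0,"z":-42,"rx":0,"ry":0,"rz":0},{"gripper":0,"x":0,"y":0,"z":0,"rx":0,"ry":0,"rz":0}]' 
python3 - <<'E'
from h import *
from look import look
look("w6",["small_hole","hook_end"])
go([.5343,.170,.15],.223)
z=np.load("w6.npz");P=z["P"];c,s=np.cos(HY),np.sin(HY);H=(P-[*HE,0])@np.array([[c,-s,0],[s,c,0],[0,0,1]])
k=(abs(H[...,1])<.05)&(H[...,2]>.06)&(H[...,2]<.23)&(H[...,0]>.06)&(H[...,0]<.1);Q=H[k];f=Q[(Q[:,2]<.225)]
print(len(Q),np.percentile(Q,[2,50,98],axis=0).round(4).tolist())
L=np.linalg.lstsq(np.c_[f[:,1:],np.ones(len(f))],f[:,0],rcond=None)[0];print(np.degrees(L[:2]),L@[0,.17,1])
E
```

```text
time_s: 12.8
ee_pos: [0.6102, -0.1658, 0.2673]
tcp_rot: [-0.108, 0.994, -0.002, 0.006]
wrist_force: [0.4, 0.8, 0.2]
grip_width: 0.998
grip_force: 0.0
small_hole 0.68 [ 0.601  -0.168   0.1469]
small_hole 0.65 [ 0.5893 -0.3832 -0.0045]
hook_end 0.84 [ 0.5222 -0.1847  0.1524]
p [ 0.6068 -0.165   0.2605] t 12.95 turn [-0.02  0.08 -0.38] shift [ -3.4 342.8 110.5]
3467 [[0.0627, -0.0327, 0.1003], [0.0744, 0.0005, 0.1566], [0.0893, 0.0343, 0.215]]
[-0.46807968  0.79648292] 0.07576508599091929
```

View pics/w6.png

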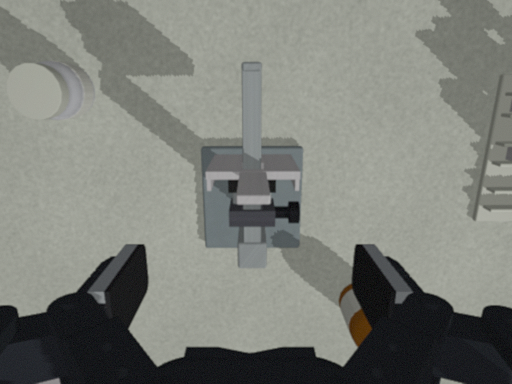

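The small cover hangs square on the bar at (252,170), just off the rubber stop at (255,215). On to the medium cover.

```bash
python3 -m jog '[{"gripper":0,"x":0,"y":30,"z":0,"rx":0,"ry":0,"rz":-0.4},{"gripper":0,"x":0,"y":45,"z":0,"rx":0,"ry":0,"rz":0},{"gripper":0,"x":0,"y":45,"z":0,"rx":0,"ry":0,"rz":0},{"gripper":0,"x":-1,"y":45,"z":0,"rx":0,"ry":0,"rz":0},{"gripper":0,"x":-1,"y":45,"z":0,"rx":0,"ry":0,"rz":0},{"gripper":0,"x":-1,"y":45,"z":0,"rx":0,"ry":0,"rz":0},{"gripper":0,"x":0,"y":45,"z":20,"rx":0,"ry":0,"rz":0},{"gripper":0,"x":0,"y":42,"z":35,"rx":0,"ry":0,"rz":0}]' >l
python3 -m jog '[{"gripper":0,"x":0,"y":0,"z":40,"rx":0,"ry":0,"rz":0},{"gripper":0,"x":0,"y":0,"z":0,"rx":0,"ry":0,"rz":0},{"gripper":0,"x":0,"y":0,"z":0,"rx":0,"ry":0,"rz":0}]' 
cat > tab.py <<'E'
from h import *
from look import look
import sys
tag,zt,hw=sys.argv[1],float(sys.argv[2]),float(sys.argv[3])
look(tag,[])
go([.5343,.170,zt+.006],.223)
P=np.load(tag+".npz")["P"].reshape(-1,3);o=bot.get_obs()
q=R.from_quat(o["tcp_rot"]).as_matrix();A=(P-o["ee_pos"])@q
k=(abs(A[:,0])<.025)&(abs(A[:,1])<hw+.012)&(P[:,2]>zt+.008)&(P[:,2]<zt+.058);B=A[k]
print("tool frame tab: n",k.sum(),np.percentile(B,[1,50,99],axis=0).round(4).tolist())
f=B[abs(B[:,0]-np.median(B[:,0]))<.004];print("face yaw",np.degrees(np.polyfit(f[:,1],f[:,0],1)[0]),"down",1000*(o["ee_pos"][2]-zt-.006))
E
python3 tab.py w7 .083 .017
```

```text
time_s: 14.05
ee_pos: [0.5331, 0.1651, 0.1673]
tcp_rot: [-0.111, 0.994, -0.0, -0.002]
wrist_force: [0.5, 0.3, 0.3]
grip_width: 0.997
grip_force: 0.0
p [0.5348 0.1652 0.169 ] t 14.1 turn [-0.    0.   -0.03] shift [-0.6  4.8 80. ]
tool frame tab: n 2164 [[-0.0073, -0.0141, 0.0281], [-0.0019, 0.0027, 0.0414], [-0.0013, 0.0189, 0.0773]]
face yaw -0.04041806013112042 down 79.95613551018215
```

```bash
python3 -m jog '[{"gripper":0,"x":-4.5,"y":2.5,"z":30,"rx":0,"ry":0,"rz":0},{"gripper":0,"x":0,"y":0,"z":32,"rx":0,"ry":0,"rz":0},{"gripper":0,"x":0,"y":0,"z":17,"rx":0,"ry":0,"rz":0},{"gripper":1,"x":0,"y":0,"z":0,"rx":0,"ry":0,"rz":0},{"gripper":1,"x":0,"y":0,"z":0,"rx":0,"ry":0,"rz":0},{"gripper":1,"x":0,"y":0,"z":0,"rx":0,"ry":0,"rz":0},{"gripper":1,"x":0,"y":0,"z":0,"rx":0,"ry":0,"rz":0}]'; python3 -c "
from h import *
hook(-.06,.12,.26)"
```

```text
time_s: 14.8
ee_pos: [0.5401, 0.1692, 0.0916]
tcp_rot: [-0.111, 0.994, 0.0, 0.002]
wrist_force: [0.1, -1.6, 4.1]
grip_width: 0.39
grip_force: 59.1
p [0.5401 0.1692 0.0916] t 14.8 turn [-0.01  0.24  0.27] shift [ 149.3 -220.4 -168.4]
```

```bash
python3 -m jog '[{"gripper":1,"x":0,"y":0,"z":-10,"rx":0,"ry":0,"rz":0},{"gripper":1,"x":0,"y":0,"z":-38,"rx":0,"ry":0,"rz":0},{"gripper":1,"x":0,"y":0,"z":-45,"rx":0,"ry":0,"rz":0.3},{"gripper":1,"x":0,"y":0,"z":-45,"rx":0,"ry":0,"rz":0},{"gripper":1,"x":5,"y":-30,"z":-30,"rx":0,"ry":0,"rz":0},{"gripper":1,"x":20,"y":-43,"z":0,"rx":0,"ry":0,"rz":0},{"gripper":1,"x":20,"y":-43,"z":0,"rx":0,"ry":0,"rz":0},{"gripper":1,"x":20,"y":-43,"z":0,"rx":0,"ry":0,"rz":0}]' >l
python3 -m jog '[{"gripper":1,"x":20,"y":-43,"z":0,"rx":0,"ry":0,"rz":0},{"gripper":1,"x":20,"y":-43,"z":0,"rx":0,"ry":0,"rz":0},{"gripper":1,"x":20,"y":-43,"z":0,"rx":0,"ry":0,"rz":0},{"gripper":1,"x":20,"y":-30,"z":0,"rx":0,"ry":0,"rz":0},{"gripper":1,"x":4,"y":-18,"z":0,"rx":0,"ry":0,"rz":0},{"gripper":1,"x":0,"y":0,"z":0,"rx":0,"ry":0,"rz":0},{"gripper":1,"x":0,"y":0,"z":0,"rx":0,"ry":0,"rz":0}]' 
cat > held.py <<'E'
from h import *
from look import look
import sys
look(sys.argv[1],[]);o=bot.get_obs();z=np.load(sys.argv[1]+".npz");P=z["P"];q=R.from_quat(o["tcp_rot"]).as_matrix()
A=((P-o["ee_pos"])@q).reshape(-1,3)
pl=A[(A[:,2]>.006)&(A[:,2]<.06)&(abs(A[:,0])<.012)&(abs(A[:,1])<.056)]
pl=pl[abs(pl[:,0]-np.median(pl[:,0]))<.003]
L=np.linalg.lstsq(np.c_[pl[:,1:],np.ones(len(pl))],pl[:,0],rcond=None)[0]
e=pl[abs(pl[:,2]-.03)<.01]
print("plate y",np.percentile(e[:,1],[1,50,99]).round(4),"yaw,tilt",np.degrees(L[:2]).round(2),"mid x",(L@[0,.015,1]-.003).round(4))
m=np.sort(pl[abs(pl[:,1])<.006][:,2]);g=np.diff(m);i=g.argmax();print("hole z",m[i].round(4),m[i+1].round(4))
r=pl[abs(pl[:,2]-.022)<.004];yy=np.sort(r[:,1]);g=np.diff(yy);i=g.argmax();print("hole y",yy[i].round(4),yy[i+1].round(4))
inhook()
E
python3 held.py w8; python3 -c "
from h import *
hook(-.035,0,.18)"
```

```text
time_s: 16.3
ee_pos: [0.4653, -0.1911, 0.2579]
tcp_rot: [-0.108, 0.994, 0.0, 0.0]
wrist_force: [-0.1, 0.8, -1.6]
grip_width: 0.383
grip_force: 60.6
plate y [-0.0419  0.0001  0.0425] yaw,tilt [ 0.02 -0.03] mid x 0.0023
hole z 0.018 0.0373
hole y -0.0087 0.0093
hook xyz mm [-61.5   5.4 257.8] F hook [-0.89  0.42 -1.18] t 16.35 grip 0.385
p [ 0.4654 -0.1906  0.2578] t 16.35 turn [0.03 0.02 0.02] shift [-26.5  -5.4  77.8]
```

```bash
python3 -m jog '[{"gripper":1,"x":-10,"y":-5.5,"z":20,"rx":0,"ry":0,"rz":0},{"gripper":1,"x":-10,"y":0,"z":30,"rx":0,"ry":0,"rz":0},{"gripper":1,"x":-6.5,"y":0,"z":27,"rx":0,"ry":0,"rz":0},{"gripper":1,"x":0,"y":0,"z":0,"rx":0,"ry":0,"rz":0},{"gripper":1,"x":0,"y":0,"z":0,"rx":0,"ry":0,"rz":0}]' >l;python3 g.py
python3 -m jog '[{"gripper":1,"x":-12,"y":0,"z":0,"rx":0,"ry":0,"rz":0},{"gripper":1,"x":-12,"y":0,"z":0,"rx":0,"ry":0,"rz":0},{"gripper":1,"x":-10,"y":0,"z":0,"rx":0,"ry":0,"rz":0},{"gripper":1,"x":-10,"y":0,"z":0,"rx":0,"ry":0,"rz":0},{"gripper":1,"x":0,"y":0,"z":0,"rx":0,"ry":0,"rz":0}]'>l
python3 g.py && python3 -m jog '[{"gripper":1,"x":-8,"y":0,"z":0,"rx":0,"ry":0,"rz":0},{"gripper":1,"x":0,"y":0,"z":4,"rx":0,"ry":0,"rz":0},{"gripper":1,"x":0,"y":0,"z":4,"rx":0,"ry":0,"rz":0},{"gripper":1,"x":0,"y":0,"z":0,"rx":0,"ry":0,"rz":0},{"gripper":1,"x":0,"y":0,"z":0,"rx":0,"ry":0,"rz":0}]' >l && python3 g.py
```

```text
hook xyz mm [-35.1   0.4 180.6] F hook [-0.23  0.73 -0.97] t 16.85 grip 0.384
hook xyz mm [ 10.9  -1.  180.6] F hook [ 0.19  0.25 -1.68] t 17.35 grip 0.386
hook xyz mm [ 16.3  -0.6 172.1] F hook [-0.48 -1.17 -0.63] t 17.85 grip 0.387
```

```bash
python3 -m jog '[{"gripper":1,"x":-10,"y":0.5,"z":0.5,"rx":0,"ry":0,"rz":0},{"gripper":1,"x":-10,"y":0,"z":0.3,"rx":0,"ry":0,"rz":0},{"gripper":1,"x":-10,"y":0,"z":0,"rx":0,"ry":0,"rz":0},{"gripper":1,"x":-5,"y":0,"z":0,"rx":0,"ry":0,"rz":0},{"gripper":1,"x":0,"y":0,"z":0,"rx":0,"ry":0,"rz":0}]' >l;python3 g.py && python3 -m jog '[{"gripper":1,"x":-6,"y":0,"z":0,"rx":0,"ry":0,"rz":0},{"gripper":1,"x":-6,"y":0,"z":0,"rx":0,"ry":0,"rz":0},{"gripper":1,"x":0,"y":0,"z":0,"rx":0,"ry":0,"rz":0},{"gripper":1,"x":0,"y":0,"z":0,"rx":0,"ry":0,"rz":0}]' >l; python3 g.py
python3 -c "
from h import *
from look import look
look('w9',['medium_hole','medium_tab'])"
```

```text
hook xyz mm [ 53.1  -0.3 171.4] F hook [ 0.38  0.71 -0.81] t 18.35 grip 0.388
hook xyz mm [ 63.9  -0.2 171.5] F hook [-0.14 -0.22 -1.86] t 18.75 grip 0.389
medium_hole 0.92 [ 0.5859 -0.1644  0.1543]
medium_tab 0.6 [ 0.5858 -0.1703  0.1853]
```

View pics/w9.png

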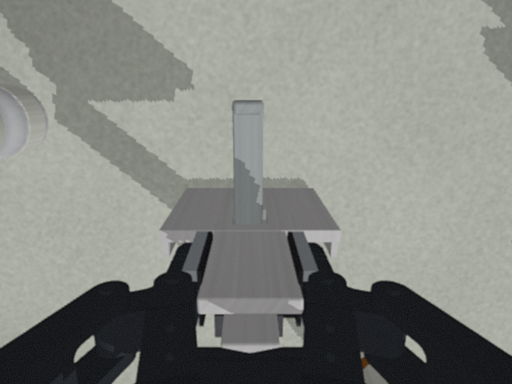

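The medium cover is past the lip with the bar through its hole, and the small tab shows behind it at (250,330). The bar (234–263) sits slightly left of the cover's centre, so I'll measure that offset.

```bash
python3 - <<'E'
from h import *
P=np.load("w9.npz")["P"].reshape(-1,3);o=bot.get_obs();q=R.from_quat(o["tcp_rot"]).as_matrix();A=(P-o["ee_pos"])@q
for x in (.02,.03,.04,.05):
    g=A[(abs(A[:,0]-x)<.003)&(abs(P[:,2]-.1535)<.0025)&(abs(A[:,1])<.03)];l,r=np.percentile(g[:,1],[3,97]);print(x,len(g),l.round(4),r.round(4),(l+r)/2)
E
python3 held.py w10
```

```text
0.02 343 -0.0069 0.0061 -0.00043612543400230316
0.03 356 -0.007 0.0061 -0.00046054912787335317
0.04 376 -0.0072 0.0063 -0.0004645041303959615
0.05 390 -0.0072 0.0061 -0.0005328754236054879
plate y [-0.042   0.0079  0.0426] yaw,tilt [-0.01 -0.03] mid x 0.0024
hole z 0.0166 0.0168
hole y 0.0062 0.0093
hook xyz mm [ 63.7  -0.3 171.6] F hook [ 0.28  0.83 -1.62] t 18.95 grip 0.386
```

```bash
python3 -m jog '[{"gripper":1,"x":-3,"y":-0.7,"z":0.3,"rx":0,"ry":0,"rz":0},{"gripper":1,"x":-4,"y":0,"z":0,"rx":0,"ry":0,"rz":0},{"gripper":1,"x":0,"y":0,"z":0,"rx":0,"ry":0,"rz":0},{"gripper":1,"x":0,"y":0,"z":0,"rx":0,"ry":0,"rz":0}]' >l;python3 g.py && python3 -m jog '[{"gripper":1,"x":-1.5,"y":0,"z":0,"rx":0,"ry":0,"rz":0},{"gripper":1,"x":-1.5,"y":0,"z":0,"rx":0,"ry":0,"rz":0},{"gripper":1,"x":0,"y":0,"z":0,"rx":0,"ry":0,"rz":0}]' >l && python3 g.py && python3 -m jog '[{"gripper":1,"x":-1,"y":0,"z":0,"rx":0,"ry":0,"rz":0},{"gripper":1,"x":-1,"y":0,"z":0,"rx":0,"ry":0,"rz":0},{"gripper":1,"x":0,"y":0,"z":0,"rx":0,"ry":0,"rz":0}]' >l && python3 g.py && python3 -m jog '[{"gripper":1,"x":-1,"y":0,"z":0,"rx":0,"ry":0,"rz":0},{"gripper":1,"x":-1,"y":0,"z":0,"rx":0,"ry":0,"rz":0},{"gripper":1,"x":0,"y":0,"z":0,"rx":0,"ry":0,"rz":0}]' >l && python3 g.py
```

```text
hook xyz mm [ 71.1  -1.  171.2] F hook [ 0.14 -0.49 -0.7 ] t 19.35 grip 0.386
hook xyz mm [ 74.1  -1.  171.3] F hook [-0.11 -0.39 -1.97] t 19.65 grip 0.386
hook xyz mm [ 75.6  -0.9 171.2] F hook [-1.52  0.06 -1.42] t 19.95 grip 0.384
hook xyz mm [ 77.1  -0.9 171.2] F hook [-3.11  0.24  0.39] t 20.25 grip 0.383
```

```bash
python3 -m jog '[{"gripper":1,"x":-1,"y":0,"z":0,"rx":0,"ry":0,"rz":0},{"gripper":1,"x":0,"y":0,"z":0,"rx":0,"ry":0,"rz":0},{"gripper":1,"x":0,"y":0,"z":0,"rx":0,"ry":0,"rz":0}]' >l; python3 g.py;python3 -m jog '[{"gripper":1,"x":-1,"y":0,"z":0,"rx":0,"ry":0,"rz":0},{"gripper":1,"x":0,"y":0,"z":0,"rx":0,"ry":0,"rz":0}]' >l; python3 g.py; python3 -m jog '[{"gripper":1,"x":0,"y":0,"z":0,"rx":0,"ry":0,"rz":0},{"gripper":1,"x":0,"y":0,"z":0,"rx":0,"ry":0,"rz":0}]' >l; python3 g.py
```

```text
hook xyz mm [ 78.   -0.9 171.1] F hook [-4.6   0.35  1.37] t 20.55 grip 0.387
hook xyz mm [ 78.8  -0.9 171.1] F hook [-6.99  0.85  0.63] t 20.75 grip 0.387
hook xyz mm [ 78.8  -0.9 171.1] F hook [-4.91  0.22  0.05] t 20.95 grip 0.388
```

```bash
python3 -m jog '[{"gripper":0.4,"x":0,"y":0,"z":0,"rx":0,"ry":0,"rz":0},{"gripper":0.2,"x":0,"y":0,"z":0,"rx":0,"ry":0,"rz":0},{"gripper":0,"x":0,"y":0,"z":0,"rx":0,"ry":0,"rz":0},{"gripper":0,"x":0,"y":0,"z":-15,"rx":0,"ry":0,"rz":0},{"gripper":0,"x":0,"y":0,"z":-35,"rx":0,"ry":0,"rz":0},{"gripper":0,"x":0,"y":0,"z":-40,"rx":0,"ry":0,"rz":0},{"gripper":0,"x":0,"y":0,"z":0,"rx":0,"ry":0,"rz":0}]' 
python3 - <<'E'
from h import *
from look import look
look("w11",["medium_hole","small_hole"])
go([.4838,.160,.17],.223)
z=np.load("w11.npz");P=z["P"];c,s=np.cos(HY),np.sin(HY);H=(P-[*HE,0])@np.array([[c,-s,0],[s,c,0],[0,0,1]])
for lo,hi in((.055,.0755),(.0755,.09)):
    k=(abs(H[...,1])<.06)&(H[...,2]>.1)&(H[...,2]<.23)&(H[...,0]>lo)&(H[...,0]<hi);f=H[k]
    print(len(f),np.percentile(f,[2,50,98],axis=0).round(4).tolist())
    L=np.linalg.lstsq(np.c_[f[:,1:],np.ones(len(f))],f[:,0],rcond=None)[0];print(np.degrees(L[:2]),L@[0,.17,1])
E
```

```text
time_s: 21.65
ee_pos: [0.6086, -0.1669, 0.2679]
tcp_rot: [-0.109, 0.994, -0.002, 0.006]
wrist_force: [0.5, -0.8, 0.2]
grip_width: 1.002
grip_force: 0.0
medium_hole 0.7 [ 0.5938 -0.1644  0.1515]
p [ 0.6053 -0.1661  0.2613] t 21.8 turn [-0.02  0.07 -0.28] shift [ 46.4 344.9  91.3]
4033 [[0.058, -0.0402, 0.1054], [0.0689, -0.0002, 0.1589], [0.0749, 0.0403, 0.2154]]
[-0.15122658  1.61699073] 0.0692688325607096
840 [[0.0757, -0.0417, 0.1367], [0.079, 0.0014, 0.1588], [0.089, 0.0421, 0.2156]]
[-0.07109288 -3.12825364] 0.08004688945482519
```

View pics/w11.png

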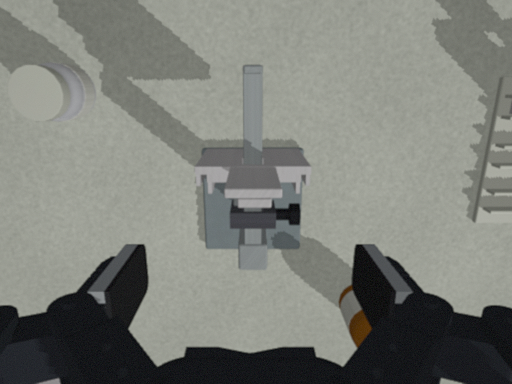

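Medium is nested over small and hangs square at (253,165). Now the large cover.

```bash
python3 -m jog '[{"gripper":0,"x":6,"y":30,"z":0,"rx":0,"ry":0,"rz":-0.3},{"gripper":0,"x":6,"y":45,"z":0,"rx":0,"ry":0,"rz":0},{"gripper":0,"x":6,"y":45,"z":0,"rx":0,"ry":0,"rz":0},{"gripper":0,"x":6,"y":45,"z":0,"rx":0,"ry":0,"rz":0},{"gripper":0,"x":6,"y":45,"z":0,"rx":0,"ry":0,"rz":0},{"gripper":0,"x":6,"y":45,"z":0,"rx":0,"ry":0,"rz":0},{"gripper":0,"x":6,"y":45,"z":15,"rx":0,"ry":0,"rz":0},{"gripper":0,"x":4,"y":45,"z":30,"rx":0,"ry":0,"rz":0}]' >l
python3 -m jog '[{"gripper":0,"x":0,"y":0,"z":40,"rx":0,"ry":0,"rz":0},{"gripper":0,"x":0,"y":0,"z":0,"rx":0,"ry":0,"rz":0},{"gripper":0,"x":0,"y":0,"z":0,"rx":0,"ry":0,"rz":0}]' 
python3 tab.py w12 .092 .024
```

```text
time_s: 22.9
ee_pos: [0.4836, 0.1563, 0.1777]
tcp_rot: [-0.111, 0.994, -0.0, -0.002]
wrist_force: [0.2, -0.3, 0.9]
grip_width: 1.0
grip_force: 0.0
p [0.4852 0.1564 0.1791] t 22.95 turn [-0.01 -0.01 -0.03] shift [-50.9   2.4  81.1]
tool frame tab: n 2920 [[-0.0022, -0.0217, 0.0294], [0.0028, 0.0014, 0.042], [0.0035, 0.0247, 0.0783]]
face yaw -0.021151741837513175 down 81.14297216542552
```

```bash
python3 -m jog '[{"gripper":0,"x":0,"y":1.5,"z":30,"rx":0,"ry":0,"rz":0},{"gripper":0,"x":0,"y":0,"z":32,"rx":0,"ry":0,"rz":0},{"gripper":0,"x":0,"y":0,"z":16,"rx":0,"ry":0,"rz":0},{"gripper":1,"x":0,"y":0,"z":0,"rx":0,"ry":0,"rz":0},{"gripper":1,"x":0,"y":0,"z":0,"rx":0,"ry":0,"rz":0},{"gripper":1,"x":0,"y":0,"z":0,"rx":0,"ry":0,"rz":0},{"gripper":1,"x":0,"y":0,"z":0,"rx":0,"ry":0,"rz":0}]'; python3 -c "
from h import *
hook(-.06,0,.26)"
```

```text
time_s: 23.65
ee_pos: [0.4868, 0.1583, 0.103]
tcp_rot: [-0.111, 0.994, 0.0, 0.002]
wrist_force: [-0.6, -1.9, 5.9]
grip_width: 0.548
grip_force: 62.1
p [0.4868 0.1583 0.103 ] t 23.65 turn [-0.02  0.28  0.26] shift [  94.8 -341.4 -157. ]
```

```bash
python3 -m jog '[{"gripper":1,"x":0,"y":0,"z":-10,"rx":0,"ry":0,"rz":0},{"gripper":1,"x":0,"y":0,"z":-38,"rx":0,"ry":0,"rz":0},{"gripper":1,"x":0,"y":0,"z":-45,"rx":0,"ry":0,"rz":0.3},{"gripper":1,"x":0,"y":0,"z":-45,"rx":0,"ry":0,"rz":0},{"gripper":1,"x":5,"y":-30,"z":-20,"rx":0,"ry":0,"rz":0},{"gripper":1,"x":12,"y":-43,"z":0,"rx":0,"ry":0,"rz":0},{"gripper":1,"x":13,"y":-43,"z":0,"rx":0,"ry":0,"rz":0},{"gripper":1,"x":13,"y":-43,"z":0,"rx":0,"ry":0,"rz":0}]' >l
python3 -m jog '[{"gripper":1,"x":13,"y":-43,"z":0,"rx":0,"ry":0,"rz":0},{"gripper":1,"x":13,"y":-43,"z":0,"rx":0,"ry":0,"rz":0},{"gripper":1,"x":13,"y":-43,"z":0,"rx":0,"ry":0,"rz":0},{"gripper":1,"x":13,"y":-33,"z":0,"rx":0,"ry":0,"rz":0},{"gripper":1,"x":0,"y":-20,"z":0,"rx":0,"ry":0,"rz":0},{"gripper":1,"x":0,"y":0,"z":0,"rx":0,"ry":0,"rz":0},{"gripper":1,"x":0,"y":0,"z":0,"rx":0,"ry":0,"rz":0}]' 
python3 held.py w13; python3 -c "
from h import *
hook(-.035,0,.183)"
```

```text
time_s: 25.15
ee_pos: [0.4652, -0.195, 0.2589]
tcp_rot: [-0.108, 0.994, 0.0, -0.0]
wrist_force: [-0.6, 1.4, -2.7]
grip_width: 0.553
grip_force: 63.0
plate y [-0.0497 -0.0086  0.0506] yaw,tilt [-0.   -0.06] mid x 0.0027
hole z 0.0198 0.0399
hole y -0.0078 -0.0069
hook xyz mm [-62.6   1.6 258.9] F hook [-0.37  0.37 -1.72] t 25.2 grip 0.548
p [ 0.4651 -0.1944  0.2589] t 25.2 turn [ 0.06 -0.01  0.02] shift [-27.6  -1.6  75.9]
```

```bash
python3 -m jog '[{"gripper":1,"x":-10,"y":-2.5,"z":20,"rx":0,"ry":0,"rz":0},{"gripper":1,"x":-10,"y":0,"z":30,"rx":0,"ry":0,"rz":0},{"gripper":1,"x":-7,"y":0,"z":25.5,"rx":0,"ry":0,"rz":0},{"gripper":1,"x":0,"y":0,"z":0,"rx":0,"ry":0,"rz":0},{"gripper":1,"x":0,"y":0,"z":0,"rx":0,"ry":0,"rz":0}]' >l;python3 g.py
python3 -m jog '[{"gripper":1,"x":-12,"y":0,"z":0,"rx":0,"ry":0,"rz":0},{"gripper":1,"x":-12,"y":0,"z":0,"rx":0,"ry":0,"rz":0},{"gripper":1,"x":-10,"y":0,"z":0,"rx":0,"ry":0,"rz":0},{"gripper":1,"x":-10,"y":0,"z":0,"rx":0,"ry":0,"rz":0},{"gripper":1,"x":0,"y":0,"z":0,"rx":0,"ry":0,"rz":0}]'>l
python3 g.py && python3 -m jog '[{"gripper":1,"x":-8,"y":0,"z":0,"rx":0,"ry":0,"rz":0},{"gripper":1,"x":0,"y":0,"z":4,"rx":0,"ry":0,"rz":0},{"gripper":1,"x":0,"y":0,"z":4,"rx":0,"ry":0,"rz":0},{"gripper":1,"x":0,"y":0,"z":0,"rx":0,"ry":0,"rz":0},{"gripper":1,"x":0,"y":0,"z":0,"rx":0,"ry":0,"rz":0}]' >l && python3 g.py
```

```text
hook xyz mm [-35.6  -0.4 183.4] F hook [-0.27 -0.43 -2.52] t 25.7 grip 0.552
hook xyz mm [ 10.6  -2.  183.3] F hook [-0.07  0.08 -2.04] t 26.2 grip 0.551
hook xyz mm [ 16.   -1.6 174.8] F hook [ 0.24 -0.18 -1.6 ] t 26.7 grip 0.549
```

```bash
python3 -m jog '[{"gripper":1,"x":-8,"y":0.4,"z":0.4,"rx":0,"ry":0,"rz":0},{"gripper":1,"x":-10,"y":0,"z":0.4,"rx":0,"ry":0,"rz":0},{"gripper":1,"x":-10,"y":0,"z":0,"rx":0,"ry":0,"rz":0},{"gripper":1,"x":-6,"y":0,"z":0,"rx":0,"ry":0,"rz":0},{"gripper":1,"x":0,"y":0,"z":0,"rx":0,"ry":0,"rz":0},{"gripper":1,"x":0,"y":0,"z":0,"rx":0,"ry":0,"rz":0}]' >l;python3 held.py w14
python3 - <<'E'
from h import *
P=np.load("w14.npz")["P"].reshape(-1,3);o=bot.get_obs();q=R.from_quat(o["tcp_rot"]).as_matrix();A=(P-o["ee_pos"])@q
for x in (.02,.03,.04):
    g=A[(abs(A[:,0]-x)<.003)&(abs(P[:,2]-.1535)<.0025)&(abs(A[:,1])<.03)];l,r=np.percentile(g[:,1],[3,97]);print(x,len(g),l.round(4),r.round(4),((l+r)/2).round(4))
E
```

```text
plate y [-0.0498  0.0007  0.0504] yaw,tilt [-0.   -0.02] mid x 0.0028
hole z 0.0177 0.018
hole y 0.0086 0.0093
hook xyz mm [ 50.4  -1.1 174.2] F hook [ 1.25 -0.03 -2.91] t 27.35 grip 0.551
0.02 323 -0.0062 0.007 0.0004
0.03 338 -0.0061 0.0069 0.0004
0.04 364 -0.0065 0.0068 0.0001
```

```bash
python3 -m jog '[{"gripper":1,"x":-5,"y":0,"z":0.5,"rx":0,"ry":0,"rz":0},{"gripper":1,"x":-5,"y":0,"z":0,"rx":0,"ry":0,"rz":0},{"gripper":1,"x":-4,"y":0,"z":0,"rx":0,"ry":0,"rz":0},{"gripper":1,"x":0,"y":0,"z":0,"rx":0,"ry":0,"rz":0},{"gripper":1,"x":0,"y":0,"z":0,"rx":0,"ry":0,"rz":0}]' >l;python3 g.py && python3 -m jog '[{"gripper":1,"x":-1.5,"y":0,"z":0,"rx":0,"ry":0,"rz":0},{"gripper":1,"x":-1.5,"y":0,"z":0,"rx":0,"ry":0,"rz":0},{"gripper":1,"x":0,"y":0,"z":0,"rx":0,"ry":0,"rz":0}]' >l && python3 g.py && python3 -m jog '[{"gripper":1,"x":-1,"y":0,"z":0,"rx":0,"ry":0,"rz":0},{"gripper":1,"x":-1,"y":0,"z":0,"rx":0,"ry":0,"rz":0},{"gripper":1,"x":0,"y":0,"z":0,"rx":0,"ry":0,"rz":0}]' >l && python3 g.py && python3 -m jog '[{"gripper":1,"x":-1,"y":0,"z":0,"rx":0,"ry":0,"rz":0},{"gripper":1,"x":-1,"y":0,"z":0,"rx":0,"ry":0,"rz":0},{"gripper":1,"x":0,"y":0,"z":0,"rx":0,"ry":0,"rz":0}]' >l && python3 g.py
```

```text
hook xyz mm [ 64.7  -1.3 173.8] F hook [ 0.29  0.36 -1.97] t 27.85 grip 0.549
hook xyz mm [ 67.8  -1.3 173.9] F hook [ 0.52 -0.56 -1.96] t 28.15 grip 0.549
hook xyz mm [ 69.5  -1.3 173.8] F hook [-0.94  0.4  -1.36] t 28.45 grip 0.553
hook xyz mm [ 70.6  -1.2 173.6] F hook [-2.89 -1.44 -0.42] t 28.75 grip 0.549
```

```bash
python3 -m jog '[{"gripper":1,"x":-1.2,"y":0,"z":0,"rx":0,"ry":0,"rz":0},{"gripper":1,"x":0,"y":0,"z":0,"rx":0,"ry":0,"rz":0},{"gripper":1,"x":0,"y":0,"z":0,"rx":0,"ry":0,"rz":0}]' >l; python3 g.py;python3 -m jog '[{"gripper":1,"x":-1,"y":0,"z":0,"rx":0,"ry":0,"rz":0},{"gripper":1,"x":0,"y":0,"z":0,"rx":0,"ry":0,"rz":0}]' >l; python3 g.py; python3 -m jog '[{"gripper":1,"x":0,"y":0,"z":0,"rx":0,"ry":0,"rz":0},{"gripper":1,"x":0,"y":0,"z":0,"rx":0,"ry":0,"rz":0}]' >l; python3 g.py
```

```text
hook xyz mm [ 71.8  -1.2 173.7] F hook [-5.54 -0.08  0.17] t 29.05 grip 0.55
hook xyz mm [ 72.5  -1.2 173.6] F hook [-5.27 -0.22  0.73] t 29.25 grip 0.548
hook xyz mm [ 72.5  -1.2 173.6] F hook [-4.77  0.43  0.2 ] t 29.45 grip 0.554
```

```bash
python3 -m jog '[{"gripper":1,"x":-0.4,"y":0,"z":0,"rx":0,"ry":0,"rz":0},{"gripper":1,"x":0,"y":0,"z":0,"rx":0,"ry":0,"rz":0},{"gripper":1,"x":0,"y":0,"z":0,"rx":0,"ry":0,"rz":0},{"gripper":1,"x":0,"y":0,"z":0,"rx":0,"ry":0,"rz":0}]' >l; python3 g.py
python3 -m jog '[{"gripper":0.3,"x":0,"y":0,"z":0,"rx":0,"ry":0,"rz":0},{"gripper":0.1,"x":0,"y":0,"z":0,"rx":0,"ry":0,"rz":0},{"gripper":0,"x":0,"y":0,"z":0,"rx":0,"ry":0,"rz":0},{"gripper":0,"x":0,"y":0,"z":-15,"rx":0,"ry":0,"rz":0},{"gripper":0,"x":0,"y":0,"z":-35,"rx":0,"ry":0,"rz":0},{"gripper":0,"x":0,"y":0,"z":-40,"rx":0,"ry":0,"rz":0},{"gripper":0,"x":0,"y":0,"z":0,"rx":0,"ry":0,"rz":0},{"gripper":0,"x":0,"y":0,"z":0,"rx":0,"ry":0,"rz":0}]' 
python3 - <<'E'
from h import *
from look import look
look("w15",["large_hole","medium_tab","small_tab"])
z=np.load("w15.npz");P=z["P"];c,s=np.cos(HY),np.sin(HY);H=(P-[*HE,0])@np.array([[c,-s,0],[s,c,0],[0,0,1]])
k=(abs(H[...,1])<.06)&(H[...,2]>.09)&(H[...,2]<.21)&(H[...,0]>.045)&(H[...,0]<.0685);f=H[k]
print(len(f),np.percentile(f,[2,50,98],axis=0).round(4).tolist())
L=np.linalg.lstsq(np.c_[f[:,1:],np.ones(len(f))],f[:,0],rcond=None)[0];print(np.degrees(L[:2]),L@[0,.17,1])
k=(abs(H[...,1])<.03)&(H[...,2]>.21)&(H[...,2]<.225)&(H[...,0]>.045)&(H[...,0]<.1);print("tab tops",np.histogram(H[k][:,0],np.arange(.054,.092,.002)))
E
```

```text
hook xyz mm [ 72.7  -1.2 173.7] F hook [-6.11  0.22  1.15] t 29.85 grip 0.551
time_s: 30.65
ee_pos: [0.6008, -0.1679, 0.2654]
tcp_rot: [-0.109, 0.994, -0.001, 0.002]
wrist_force: [-0.4, 1.2, -1.0]
grip_width: 1.004
grip_force: 0.0
large_hole 0.77 [ 0.5905 -0.1722  0.1497]
medium_tab 0.97 [ 0.5965 -0.169   0.1873]
small_tab 0.77 [ 0.6002 -0.1684  0.1895]
4351 [[0.0482, -0.0484, 0.0936], [0.0634, 0.0, 0.155], [0.0676, 0.048, 0.2077]]
[-0.17916496  0.40229773] 0.06281860818791062
tab tops (array([  0,   0,   0,   0, 298, 283, 267, 216, 196, 194, 142, 111, 111,
        71,   0,   0,   0,   0]), array([0.054, 0.056, 0.058, 0.06 , 0.062, 0.064, 0.066, 0.068, 0.07 ,
       0.072, 0.074, 0.076, 0.078, 0.08 , 0.082, 0.084, 0.086, 0.088,
       0.09 ]))
```

View pics/w15.png

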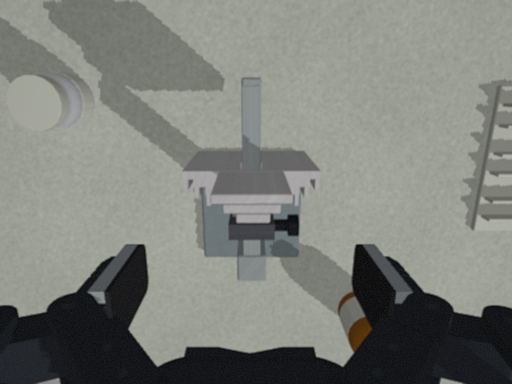

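All three hang nested and square: the large at (251,165), with the medium and small tabs stepping behind it at (252,208) and (252,217). The tab tops run on without a gap for about 18 mm, which is three plates.

```bash
python3 -c "
from h import *
print(bot.hand_in())"
```

```text
the job is handed in; nothing more can be done
None
```

I hung all three covers small, medium, large and handed the job in at about 31 s of the 72 s; they hang nested and square, each was pressed home with a measured 4 to 7 N, and nothing nearby was touched, but I have not seen the verdict.

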